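Pack a watch case under the keepsake box's cantilever tray

TASK

Swing the top tray of the keepsake box up and all the way back, put the blue watch case flat and right way up on the green pad in the empty half underneath, and then gently lower the tray until the box is fully closed again. Do not let the tray drop shut, and leave the red tin in the box and everything else on the bedside table where it is.

Things in the scene. Friction and masses are not known exactly. Their poses are not given: they have to be found in the camera images.
- box: Dark wooden box, fixed, 150 (x) x 260 (y) x 75 mm high without tray. Origin: centre of its underside; x to its rear, where the tray swings back; z up. Walls and floor 8 mm; inside, open on top, a divider 6 mm thick, top at z = 24 mm, makes two halves of 134 (x) x 119 (y) mm centred at y = +-62.5 mm. Brass tray arms swing outside the end walls (y = +-135 mm).
- arms (a joint): Swing of the tray's arms, rad: 0 = closed, 2.09 = fully back at its stop. At q the handle's centre is at x = 0.0866 + 0.1 sin(q - 1.047), y = 0, z = 0.1 + 0.1 cos(q - 1.047) m in the box's frame; the tray stays level and does not turn. About 0.4 kg, slight friction: its weight keeps it at either end; let go, it falls shut if below 0.9, open if above 1.2.
- tray_handle (a point): Centre of the tray's handle, a brass bar 14 (x) x 100 (y) x 14 mm on two 10 mm posts at y = +-42 mm, in the middle of the tray; axes as the box's; 150 mm above the table when shut. Grip it from above across its 14 mm. The open-topped wooden tray, 150 x 260 x 35 mm, covers the whole box when shut; its rim is 38 mm and its underside 73 mm below this point.
- case: Hard-shell blue watch case with a brass seam, a rounded block 75 (x) x 45 (y) x 42 (z) mm, about 0.13 kg, standing loose on the table beside the box. Origin: centre of its underside; x along its length, z up.
- pad: Green felt pad, fixed, 120 (x) x 104 (y) x 2 mm, on the floor of the empty half of the compartment: it marks which half is free. Origin: centre of its underside, 8 mm above the table; axes parallel to the box's. Hidden under the tray until that is opened.
- tin: Red round tin, 60 mm across and 24 mm high, lying loose on the floor of the other half of the compartment; hidden under the tray until that is opened. Origin: centre of its underside. To be left alone.
- jar: Amber glass jar with a white cap, 60 mm across, 50 mm high, loose on the table near the case. Origin: centre of its underside. To be left alone.
- mug: Blue mug, 84 mm across, 90 mm high, loose. Origin: centre of its underside. To be left alone.

How it is judged:
By the outcome, as a careful person would: the job done as asked, in the order asked, and still so for the second after the job is handed in, with the robot touching nothing.
It also fails if it takes over 72 s, if anything falls off the work surface, if the arm or the gripper's body presses on something with over 40 N, if the wrist force passes 120 N, or if a joint passes its speed limit or range.

ROBOT

A 6-joint arm with a two-finger parallel gripper is mounted at the origin on the work surface. World frame = base frame: x ahead of the robot, y to its left, z up, the work surface at z = 0. Lengths are in m, angles in rad, forces in N, time in s.
With the tool pointing down it reaches from about 0.4 to 0.825 m from the base axis. Payload 7 kg.
Tool frame: the origin (TCP) lies at the very end of the fingers, on their centre line; the grasp point (between the pads) lies 19 mm behind it; z points along the fingers, y is the line along which they close (so a half turn about z gives the same grasp; the last joint's range is limited). The gripper opens to 88 mm and grips with 3 to 60 N. Pads are 19 mm wide; open, the fingers measure 130 mm over their backs; the gripper's body (78 mm by 193 mm) begins 47 mm behind the grasp point.
Start: joints at [-0.87, 0.359, 0.012, 0, -1.224, -0.288], TCP at [0.271, -0.618, 0.227] pointing down, gripper open.
Joint ranges: [-3.07, 3.07], [-1.43, 2.12], [-1.02, 1.25], [-3.03, 1.67], [-3.05, -0], [-3.03, 3.03]. Speed limits (rad/s): [2.39, 2.39, 3.01, 3.14, 3.14, 3.14].

INTERFACE

Orientations are given as [roll, pitch, yaw] about the fixed x, y, z axes, in that order (R = Rz(yaw) Ry(pitch) Rx(roll)).
In Python, from station import arm, vision gives the robot as it stands. The module is installed in compiled form; this text tells all that it offers.
- The arm moves only by the tool jog_arm, never from a script. Its argument "steps" is a list that holds one entry, the list of rows, each a list of 7 numbers: the closure in counts, from 0 (fully open) to 255 (shut), then the shift along the tool's x, y, z scaled (see below), then the turn, a rotation vector about the tool's x, y, z scaled (see below). In form: [[[grip, dx, dy, dz, rx, ry, rz], ...]]. A call has 1 to 8 rows; each row is the pose to reach, as a shift and turn from the pose commanded when the call began, along the tool's axes at that moment; what a row does not reach only later rows make up. The controller multiplies each number of a shift by 250 mm and each number of a turn by 45 degrees. A row lasts 1/10 s, in which the tool goes at most 50 mm and 8.59 degrees, less where a joint would pass 70% of its speed; a pose out of reach is approached as far as the arm can. A call with a number of a shift or a turn outside -1 to 1 is refused whole. A call with a gripper value outside its range is refused whole. The fingers move at their own pace and stop on an object; "newtons" is the grip in N (left out, the last holds). Time passes only in rows, so rows that repeat a pose let the fingers close. It gives the time, the measured TCP pose, the force, the opening and the grip force at its end, in the units of the state.
- arm.get_state(): the state, without advancing time (a new reading comes with each control period).
- vision.grab_frame(name): name is "scene" or "side" or "wrist"; returns a dict with "color" (384x512x3 uint8, red, green, blue), "vfov" (degrees; the focal length in pixels is half the picture's height over the tangent of half this angle, whatever the lens; pixels are square), "cx", "cy" (the principal point, pixels), "extrinsics" (4x4, takes a point from world to camera coordinates). Camera axes: x right, y down, z forward; pixel columns grow to the right and rows downward; lengths in m; the calibration is good to about 2 mm. A picture is of the moment at which its call begins. There is no depth.
- arm.job_done(): hands the job in; it is judged then, once.
The state is a dict: "t": time; "q": joint angles; "qd": joint speeds; "joint_efforts": joint torques, N m; "eef_pos": TCP position; "ee_rot": TCP orientation; "force": force on the tool from outside, world axes, zero at the start; "moment": the same for the moment, N m; "width": finger opening in m; "gripper_force": force on a finger pad.
Only numpy, scipy, OpenCV 4.12 (cv2) and the standard library are available. Lean on these libraries where they do the work, as an engineer would, in place of code of your own. Each camera call takes 0.05 s, during which the arm holds its last target. There are 200 camera calls.

## Working session

There is one attempt and no reset: what is moved stays moved. The work goes in short steps, Python scripts to look and compute and a tool call to move; the robot and the scene stay as the last step left them, time stands still between calls to the robot, and variables do not carry over. Pictures are saved under pics/ and viewed, at most 10 in all, crops included, and the job is handed in when it is done.

Besides the shell and the picture viewer there is one more tool, called after ">>>" in YAML: its name, and indented under it one key for each argument. jog_arm: Moves the arm, as the interface text tells. Its arguments: {"type":"object","properties":{"steps":{"type":"array","items":{"type":"array","items":{"type":"array","items":{"type":"number"}}}},"newtons":{"type":"number"}},"required":["steps"]}

```bash
mkdir -p pics
cat > h.py <<'E'
import numpy as np, cv2
from scipy.spatial.transform import Rotation as R
from station import arm, vision
def snap(cam, fn, crop=None, scale=1):
    f=vision.grab_frame(cam); np.savez('pics/'+fn+'.npz',**{k:np.array(v) for k,v in f.items()})
    im=f['color'][:,:,::-1]
    if crop: x0,y0,x1,y1=crop; im=im[y0:y1,x0:x1]
    cv2.imwrite('pics/'+fn+'.png',cv2.resize(im,None,fx=scale,fy=scale,interpolation=cv2.INTER_CUBIC)); return f
def K(f):
    fo=192/np.tan(np.radians(float(f['vfov']))/2); return np.array([[fo,0,float(f['cx'])],[0,fo,float(f['cy'])],[0,0,1]])
def proj(f,p):
    E=np.array(f['extrinsics']); p=np.atleast_2d(p); c=p@E[:3,:3].T+E[:3,3]; u=c@K(f).T; return u[:,:2]/u[:,2:]
def back(f,uv,z):
    E=np.array(f['extrinsics']); o=-E[:3,:3].T@E[:3,3]
    d=E[:3,:3].T@np.linalg.inv(K(f))@np.array([uv[0],uv[1],1]); return o+d*(z-o[2])/d[2]
E
python3 - <<'E'
from h import *
a=snap('scene','s0'); b=snap('side','d0')
A=cv2.imread('pics/s0.png');B=cv2.imread('pics/d0.png')
cv2.imwrite('pics/s0b.png',cv2.resize(A,(800,600),interpolation=2)); cv2.imwrite('pics/d0b.png',cv2.resize(B,(800,600),interpolation=2))
s=arm.get_state(); print(s)
E
```

```text
{'t': 0.1, 'q': array([-8.69871167e-01,  3.59294428e-01,  1.11707606e-02, -2.92316880e-04,
       -1.22412248e+00, -2.88081548e-01]), 'qd': array([ 0.00073606, -0.00184389,  0.00322152,  0.00173055, -0.00191218,
        0.00037662]), 'joint_efforts': array([-1.54859819e-03, -5.84162307e+01,  2.93747646e+01,  7.01549158e+00,
        1.01509859e-02, -7.19236323e-05]), 'eef_pos': array([ 0.27060514, -0.61790891,  0.22574161]), 'ee_rot': array([ 3.14012449e+00, -1.48459325e-04, -2.72884845e+00]), 'force': array([-0.35329842,  0.21634675,  1.19824975]), 'moment': array([-0.02659983, -0.03000722,  0.01959784]), 'gripper_force': 0.0, 'width': 0.08772195313330693}
```

View pics/s0b.png

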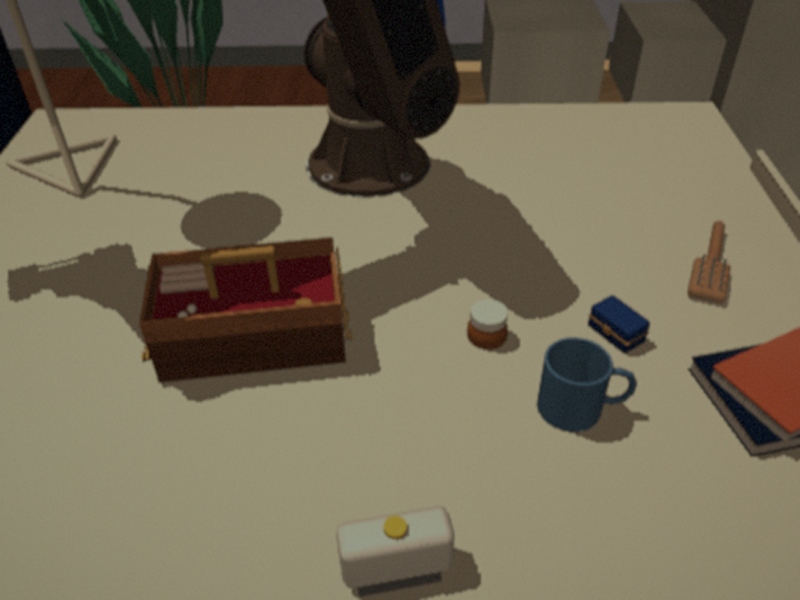

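View pics/d0b.png

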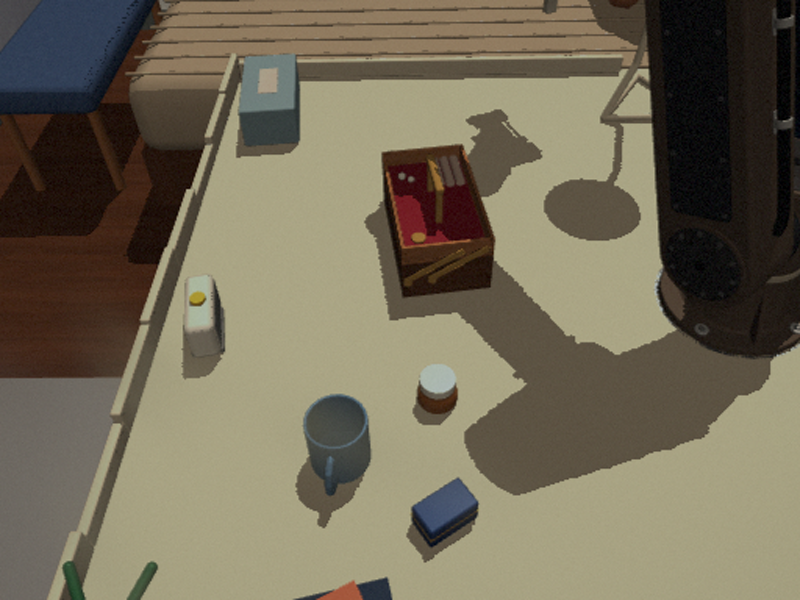

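The scene view (800×600) shows the box at about (245,310), case at (619,323), jar at (488,323) and mug at (572,385). The side view shows the box end wall with its arms running low-left to high-right, so the box's rear is image-left. I'll enlarge crops for corner readings.

Run:
```python
from h import *
A=cv2.imread('pics/s0.png');B=cv2.imread('pics/d0.png')
r=lambda im,x,y,w,h,s:cv2.resize(im[y:y+h,x:x+w],None,fx=s,fy=s,interpolation=cv2.INTER_CUBIC)
# top-left: scene box origin (85,145) x4? ; layout 2x2 of 400x300
top=np.hstack([r(A,85,150,145,100,400/145)[:275],r(B,235,88,100,69,4)[:275]])
h=min(275,top.shape[0])
bot=np.hstack([r(A,360,175,80,60,5),r(B,250,295,80,60,5)])
im=np.vstack([top,bot]);print(top.shape,im.shape);cv2.imwrite('pics/c1.png',im)
f={k:v for k,v in np.load('pics/s0.npz').items()};g={k:v for k,v in np.load('pics/d0.npz').items()}
for n,F in(('s',f),('d',g)):
    E=F['extrinsics'];print(n,-E[:3,:3].T@E[:3,3],E[2,:3],F['vfov'])
for n,uv,z in(('case',(619,318),.042),('jarcap',(488,312),.05),('mugtop',(578,362),.09),('boxc',(157,375),0),('boxc2',(345,360),0)):print(n,back(f,np.array(uv)/1.5625,z))
for n,uv,z in(('case',(446,507),.042),('jarcap',(438,380),.05),('mugtop',(337,425),.09),('boxc',(405,293),0),('boxc2',(490,286),0)):print(n,back(g,np.array(uv)/1.5625,z))
```

```text
(275, 800, 3) (575, 800, 3)
s [1.26801933 0.07397707 0.75113134] [-0.74808335 -0.01645672 -0.6634007 ] 44.22592288373256
d [0.52606093 0.79550674 0.87106944] [ 0.01844987 -0.691934   -0.72172498] 45.85922367290108
case [0.49992307 0.37304313 0.042     ]
jarcap [0.49426312 0.1888038  0.05      ]
mugtop [0.63145368 0.28502809 0.09      ]
boxc [ 0.56518018 -0.2747734   0.        ]
boxc2 [ 0.53823099 -0.01377668  0.        ]
case [0.48720411 0.38368806 0.042     ]
jarcap [0.49130214 0.19541277 0.05      ]
mugtop [0.6250344  0.29452734 0.09      ]
boxc [ 5.38962021e-01 -2.14838955e-02 -1.11022302e-16]
boxc2 [ 3.94948164e-01 -3.58366397e-02  1.11022302e-16]
```

View pics/c1.png

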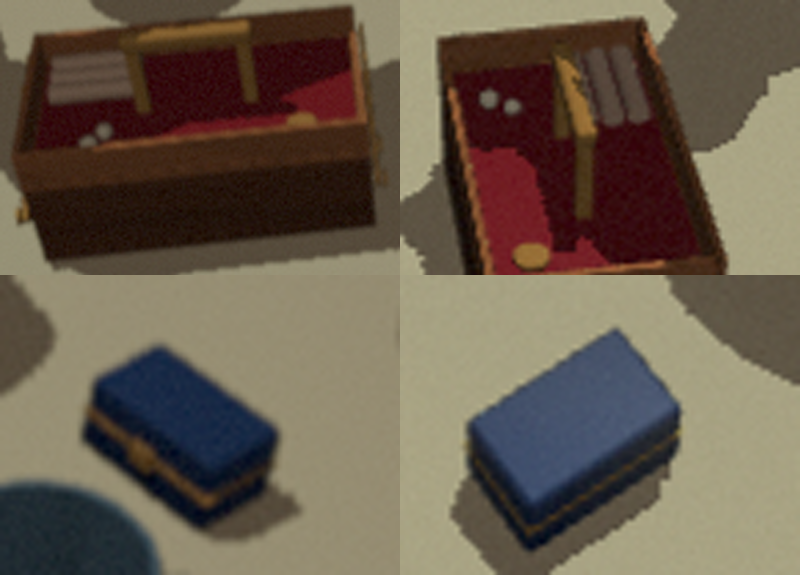

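```bash
cat > fit.py <<'E'
from h import *
from scipy.optimize import least_squares
L=lambda n:{k:v for k,v in np.load(f'pics/{n}.npz').items()}
f,g=L('s0'),L('d0')
def pd(F,p,k):
    uv=proj(F,p); c=np.array([float(F['cx']),float(F['cy'])]); fo=K(F)[0,0]; n=(uv-c)/fo
    return c+fo*n*(1+k*(n**2).sum(1,keepdims=True))
S=lambda p:(np.array(p)/(400/145)+[85,150]); D=lambda p:(np.array(p)-[400,0])/4+[235,88]; Q=lambda p:np.array(p)/1.5625
Sc=lambda p:(np.array(p)-[0,275])/5+[360,175]; Dc=lambda p:(np.array(p)-[400,275])/5+[250,295]
bx=lambda x,y,z:(x*.075,y*.13,z)
BS=[(bx(1,-1,0),S((48,262))),(bx(1,1,0),S((375,222))),(bx(1,-1,.112),S((14,153))),(bx(1,1,.112),S((370,120))),(bx(-1,-1,.112),S((36,36))),(bx(-1,1,.112),S((352,8)))]
BD=[(bx(1,-1,.112),D((438,40))),(bx(-1,-1,.112),D((645,20))),(bx(-1,1,.112),D((727,265))),(bx(1,1,.112),Q((402,250))),(bx(1,1,0),Q((405,294))),(bx(-1,1,0),Q((491,287)))]
cc=lambda x,y:(x*.0355,y*.0205,.042)
# case long axis: scene (157,347)->(278,430)
CS=[(cc(-1,-1),Sc((92,385))),(cc(-1,1),Sc((157,347))),(cc(1,1),Sc((278,430))),(cc(1,-1),Sc((205,475)))]
CD=[(cc(-1,-1),Dc((618,330))),(cc(-1,1),Dc((680,410))),(cc(1,1),Dc((532,503))),(cc(1,-1),Dc((470,425)))]
def T(p,P): c,s=np.cos(p[2]),np.sin(p[2]); P=np.array(P); return np.c_[P[:,0]*c-P[:,1]*s+p[0],P[:,0]*s+P[:,1]*c+p[1],P[:,2]]
def res(v,both=1):
    o=[]
    for F,B,C,J,M,k in((f,BS,CS,Q((488,312)),Q((578,362)),v[10]),(g,BD,CD,Q((438,380)),Q((337,425)),v[11])):
        for P,l in((v[:3],B),(v[3:6],C)): o.append((pd(F,T(P,[a for a,_ in l]),k)-np.array([b for _,b in l])).ravel())
        o.append((pd(F,[[*v[6:8],.05],[*v[8:10],.09]],k)-np.array([J,M])).ravel())
    return np.concatenate(o)
if __name__=='__main__':
  for yc in(0.6,-0.6,2.2,-2.2):
    r=least_squares(res,[.45,-.16,.1,.49,.378,yc,.49,.19,.63,.29,0,0],loss='soft_l1')
    print(yc,r.cost,r.x.round(4))
    if r.cost<100: print(res(r.x).reshape(-1,2).round(1).tolist())
E
python3 fit.py
```

```text
0.6 19.04556807392953 [ 0.4868 -0.1508  0.1462  0.489   0.3783  0.5848  0.492   0.1912  0.6264
  0.2889 -0.0648  0.0848]
[[0.4, -0.3], [0.9, 1.1], [0.1, 1.5], [-0.5, 0.1], [-0.0, -1.1], [0.5, -2.2], [0.2, -2.2], [0.2, -1.2], [-0.7, -0.4], [0.8, -2.2], [0.9, -0.7], [1.0, -2.0], [-0.3, -1.3], [0.2, -1.6], [0.9, -1.9], [-0.0, -0.9], [-1.2, 2.2], [0.0, 0.1], [-0.5, -0.4], [-0.2, -0.2], [-0.7, 1.0], [-0.5, -0.7], [-0.3, -1.5], [-0.7, -2.1]]
-0.6 19.045568073918965 [ 0.4868 -0.1508  0.1462  0.489   0.3783  0.5848  0.492   0.1912  0.6264
  0.2889 -0.0648  0.0848]
[[0.4, -0.3], [0.9, 1.1], [0.1, 1.5], [-0.5, 0.1], [-0.0, -1.1], [0.5, -2.2], [0.2, -2.2], [0.2, -1.2], [-0.7, -0.4], [0.8, -2.2], [0.9, -0.7], [1.0, -2.0], [-0.3, -1.3], [0.2, -1.6], [0.9, -1.9], [-0.0, -0.9], [-1.2, 2.2], [0.0, 0.1], [-0.5, -0.4], [-0.2, -0.2], [-0.7, 1.0], [-0.5, -0.7], [-0.3, -1.5], [-0.7, -2.1]]
2.2 19.045568073918943 [ 0.4868 -0.1508  0.1462  0.489   0.3783  0.5848  0.492   0.1912  0.6264
  0.2889 -0.0648  0.0848]
[[0.4, -0.3], [0.9, 1.1], [0.1, 1.5], [-0.5, 0.1], [-0.0, -1.1], [0.5, -2.2], [0.2, -2.2], [0.2, -1.2], [-0.7, -0.4], [0.8, -2.2], [0.9, -0.7], [1.0, -2.0], [-0.3, -1.3], [0.2, -1.6], [0.9, -1.9], [-0.0, -0.9], [-1.2, 2.2], [0.0, 0.1], [-0.5, -0.4], [-0.2, -0.2], [-0.7, 1.0], [-0.5, -0.7], [-0.3, -1.5], [-0.7, -2.1]]
-2.2 19.04556807391878 [ 0.4868 -0.1508  0.1462  0.489   0.3783  0.5848  0.492   0.1912  0.6264
  0.2889 -0.0648  0.0848]
[[0.4, -0.3], [0.9, 1.1], [0.1, 1.5], [-0.5, 0.1], [-0.0, -1.1], [0.5, -2.2], [0.2, -2.2], [0.2, -1.2], [-0.7, -0.4], [0.8, -2.2], [0.9, -0.7], [1.0, -2.0], [-0.3, -1.3], [0.2, -1.6], [0.9, -1.9], [-0.0, -0.9], [-1.2, 2.2], [0.0, 0.1], [-0.5, -0.4], [-0.2, -0.2], [-0.7, 1.0], [-0.5, -0.7], [-0.3, -1.5], [-0.7, -2.1]]
```

```bash
cat >> h.py <<'E'
def rows(P, grip=0):
    "P: list of (x,y,z,yaw) world tool-down targets -> rows from current pose"
    s=arm.get_state(); R0=R.from_euler('xyz',[np.pi,0,s['ee_rot'][2]]); o=[]
    for p in P:
        d=R0.inv().apply(np.array(p[:3])-s['eef_pos'])/.25
        r=(R0.inv()*R.from_euler('xyz',[np.pi,0,p[3]])).as_rotvec()/(np.pi/4)
        o.append([grip,*d.round(3).tolist(),*(r.round(3)+0).tolist()])
    print('t',s['t'],'p',s['eef_pos'].round(4),s['ee_rot'].round(4),'f',s['force'].round(1),s['width'],s['gripper_force'])
    for q in o: print(q)
E
python3 - <<'E'
from h import *
rows([(.38,-.38,.28,-2.08),(.487,-.155,.29,-1.43)])
E
```

```text
t 0.1 p [ 0.2706 -0.6179  0.2257] [ 3.1401e+00 -1.0000e-04 -2.7288e+00] f [-0.4  0.2  1.2] 0.08772195313330693 0.0
[0, -0.783, 0.696, -0.217, 0.0, 0.0, -0.826]
[0, -1.536, 1.349, -0.257, 0.0, 0.0, -1.654]
```

>>> jog_arm:
  steps:
    - [[0, -0.783, 0.696, -0.217, 0, 0, -0.826], [0, -0.783, 0.696, -0.217, 0, 0, -0.826], [0, -0.783, 0.696, -0.217, 0, 0, -0.826], [0, -0.783, 0.696, -0.217, 0, 0, -0.826], [0, -0.783, 0.696, -0.217, 0, 0, -0.826], [0, -0.783, 0.696, -0.217, 0, 0, -0.826]]

```text
t: 0.7
eef_pos: [0.3816, -0.3775, 0.2821]
ee_rot: [-3.14, 0.001, -2.076]
force: [-0.2, -0.8, 0.8]
width: 0.0878
gripper_force: 0.0
```

Run:
```python
from h import *
rows([(.487,-.155,.29,-1.43)])
```

```text
t 0.7 p [ 0.3816 -0.3775  0.2821] [-3.1397e+00  5.0000e-04 -2.0756e+00] f [-0.2 -0.8  0.8] 0.08776298965267841 0.0
[0, -0.983, 0.061, -0.032, 0.0, 0.0, -0.822]
```

>>> jog_arm:
  steps:
    - [[0, -0.983, 0.061, -0.032, 0, 0, -0.822], [0, -0.983, 0.061, -0.032, 0, 0, -0.822], [0, -0.983, 0.061, -0.032, 0, 0, -0.822], [0, -0.983, 0.061, -0.032, 0, 0, -0.822], [0, -0.983, 0.061, -0.032, 0, 0, -0.822], [0, -0.983, 0.061, -0.032, 0, 0, -0.822], [0, -0.983, 0.061, -0.032, 0, 0, -0.822]]

```text
t: 1.4
eef_pos: [0.487, -0.1572, 0.2884]
ee_rot: [3.141, 0.0, -1.432]
force: [-0.2, 0.2, 0.6]
width: 0.0876
gripper_force: 0.0
```

Run:
```python
from h import *
f=snap('wrist','w1',None,1.5); s=arm.get_state(); print(s['eef_pos'],s['ee_rot'],f['vfov'],f['cx'],f['cy'],f['extrinsics'])
```

```text
[ 0.4865661  -0.1580963   0.28850083] [ 3.14082564e+00  1.28139192e-04 -1.43372599e+00] 59.425992073966356 249.08158036477687 189.23454410210516 [[-9.90277512e-01 -1.39102751e-01  9.34323089e-04  4.61037426e-01]
 [-1.33835479e-01  9.54567946e-01  2.66248193e-01  1.65676722e-01]
 [-3.79277309e-02  2.63534552e-01 -9.63904055e-01  5.09033962e-01]
 [ 0.00000000e+00  0.00000000e+00  0.00000000e+00  1.00000000e+00]]
```

View pics/w1.png

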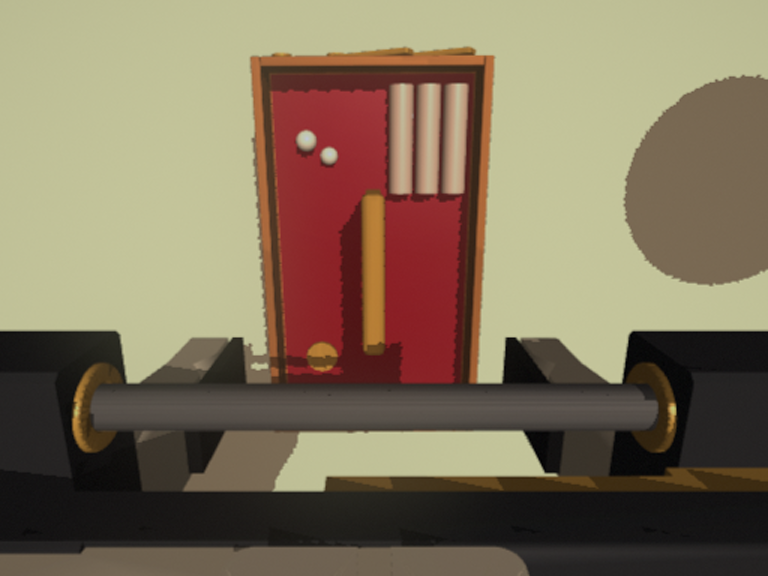

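The wrist view shows the handle bar running from (374,192) to (373,352) in the enlarged picture, and the far tray rim corners at (251,57) and (493,57). The bar lies nearly parallel to the image columns.

Run:
```python
from h import *
f={k:v for k,v in np.load('pics/w1.npz').items()}
b=lambda u,v,z:back(f,(u/1.5,v/1.5),z)
a,c=b(374,191,.157),b(373,347,.157); print(a,c,(a+c)/2,np.linalg.norm(a-c),'yaw',np.arctan2(-(c-a)[0],(c-a)[1]))
p,q=b(251,57,.112),b(493,57,.112); print(p,q,np.linalg.norm(p-q),'yaw',np.arctan2((p-q)[1],(p-q)[0]))
yw=.14
m=(p+q)/2; print('ctr from rim',m[:2]+.13*np.array([-np.sin(yw),np.cos(yw)]))
```

```text
[ 0.49402619 -0.2031053   0.157     ] [ 0.48142781 -0.109127    0.157     ] [ 0.487727   -0.15611615  0.157     ] 0.09481898515547081 yaw 0.1332617686681046
[ 0.579068   -0.26878644  0.112     ] [ 0.43264636 -0.28937557  0.112     ] 0.14786213066307635 yaw 0.139699396980966
ctr from rim [ 0.48771658 -0.15035293]
```

Run:
```python
from h import *
rows([(.4877,-.153,.18,-1.434),(.4877,-.153,.132,-1.434)])
```

```text
t 1.45 p [ 0.4866 -0.1581  0.2885] [ 3.1408e+00  1.0000e-04 -1.4337e+00] f [-0.8 -0.2 -0.1] 0.08768898932523363 0.0
[0, -0.02, -0.007, 0.434, 0.0, 0.0, 0.0]
[0, -0.02, -0.007, 0.626, 0.0, 0.0, 0.0]
```

>>> jog_arm:
  steps:
    - [[0, -0.02, -0.007, 0.2, 0, 0, 0], [0, -0.02, -0.007, 0.4, 0, 0, 0], [0, -0.02, -0.007, 0.52, 0, 0, 0], [0, -0.02, -0.007, 0.6, 0, 0, 0], [0, -0.02, -0.007, 0.624, 0, 0, 0], [0, -0.02, -0.007, 0.624, 0, 0, 0], [150, -0.02, -0.007, 0.624, 0, 0, 0], [215, -0.02, -0.007, 0.624, 0, 0, 0]]
  newtons: 30

```text
t: 2.25
eef_pos: [0.4886, -0.1535, 0.1342]
ee_rot: [-3.139, -0.0, -1.435]
force: [-0.6, -0.8, 0.1]
width: 0.0768
gripper_force: 0.0
```

>>> jog_arm:
  steps:
    - [[240, 0, 0, 0, 0, 0, 0], [240, 0, 0, 0, 0, 0, 0], [240, 0, 0, 0, 0, 0, 0], [240, 0, 0, 0, 0, 0, 0]]

```text
t: 2.65
eef_pos: [0.4879, -0.1531, 0.133]
ee_rot: [-3.141, -0.0, -1.434]
force: [-0.1, 0.3, -0.2]
width: 0.0452
gripper_force: 0.0
```

>>> jog_arm:
  steps:
    - [[240, 0, 0, 0, 0, 0, 0], [240, 0, 0, 0, 0, 0, 0], [240, 0, 0, 0, 0, 0, 0], [240, 0, 0, 0, 0, 0, 0], [240, 0, 0, 0, 0, 0, 0], [240, 0, 0, 0, 0, 0, 0]]

```text
t: 3.25
eef_pos: [0.487, -0.1533, 0.1327]
ee_rot: [3.14, 0.0, -1.435]
force: [-4.9, 0.5, 4.2]
width: 0.0138
gripper_force: 30.0
```

```bash
cat >> h.py <<'E'
def arc(q0,qs,yaw=.137,grip=240):
    s=arm.get_state(); x=lambda q:.1*np.sin(q-1.047); z=lambda q:.1*np.cos(q-1.047); p=s['eef_pos']
    rows([(*(p+np.array([(x(q)-x(q0))*np.cos(yaw),(x(q)-x(q0))*np.sin(yaw),z(q)-z(q0)])),s['ee_rot'][2]) for q in qs],grip)
E
python3 -c "
from h import *
arc(0,[.04,.1,.18,.26,.34,.42,.5,.58])"
```

```text
t 3.25 p [ 0.487  -0.1533  0.1327] [ 3.1400e+00  1.0000e-04 -1.4345e+00] f [-4.9  0.5  4.2] 0.013834250780210888 29.9969682097435
[240, -0.0, -0.008, -0.014, 0.0, 0.0, 0.0]
[240, -0.0, -0.022, -0.034, 0.0, 0.0, 0.0]
[240, -0.0, -0.041, -0.059, 0.0, 0.0, 0.0]
[240, -0.0, -0.063, -0.082, 0.0, 0.0, 0.0]
[240, -0.0, -0.087, -0.104, 0.0, 0.0, 0.0]
[240, -0.0, -0.112, -0.124, 0.0, 0.0, 0.0]
[240, -0.0, -0.138, -0.142, 0.0, 0.0, 0.0]
[240, -0.0, -0.166, -0.157, 0.0, 0.0, 0.0]
```

Gripped at 13.8 mm with 30 N. I'll swing along the arc.

>>> jog_arm:
  steps:
    - [[240, 0, -0.008, -0.014, 0, 0, 0], [240, 0, -0.022, -0.034, 0, 0, 0], [240, 0, -0.041, -0.059, 0, 0, 0], [240, 0, -0.063, -0.082, 0, 0, 0], [240, 0, -0.087, -0.104, 0, 0, 0], [240, 0, -0.112, -0.124, 0, 0, 0], [240, 0, -0.138, -0.142, 0, 0, 0], [240, 0, -0.166, -0.157, 0, 0, 0]]

```text
t: 4.05
eef_pos: [0.5298, -0.1472, 0.1729]
ee_rot: [-3.141, 0.0, -1.434]
force: [-4.5, 2.7, 1.6]
width: 0.0137
gripper_force: 30.0
```

```bash
python3 -c "
from h import *
arc(.58,[.66,.74,.82,.9,.98,1.06,1.14,1.22])"
```

```text
t 4.05 p [ 0.5298 -0.1472  0.1729] [-3.1407e+00  2.0000e-04 -1.4343e+00] f [-4.5  2.7  1.6] 0.013675294578995353 29.995084404945374
[240, -0.0, -0.029, -0.013, 0.0, 0.0, 0.0]
[240, -0.0, -0.059, -0.024, 0.0, 0.0, 0.0]
[240, -0.0, -0.09, -0.033, 0.0, 0.0, 0.0]
[240, -0.0, -0.121, -0.039, 0.0, 0.0, 0.0]
[240, -0.0, -0.153, -0.042, 0.0, 0.0, 0.0]
[240, -0.0, -0.185, -0.043, 0.0, 0.0, 0.0]
[240, -0.0, -0.217, -0.041, 0.0, 0.0, 0.0]
[240, -0.0, -0.249, -0.037, 0.0, 0.0, 0.0]
```

>>> jog_arm:
  steps:
    - [[240, 0, -0.029, -0.013, 0, 0, 0], [240, 0, -0.059, -0.024, 0, 0, 0], [240, 0, -0.09, -0.033, 0, 0, 0], [240, 0, -0.121, -0.039, 0, 0, 0], [240, 0, -0.153, -0.042, 0, 0, 0], [240, 0, -0.185, -0.043, 0, 0, 0], [240, 0, -0.217, -0.041, 0, 0, 0], [240, 0, -0.249, -0.037, 0, 0, 0]]

```text
t: 4.85
eef_pos: [0.5918, -0.1384, 0.1809]
ee_rot: [-3.141, 0.001, -1.434]
force: [-2.0, 5.0, -1.7]
width: 0.0138
gripper_force: 30.0
```

```bash
python3 -c "
from h import *
arc(1.23,[1.3,1.4,1.5,1.6,1.7,1.8,1.9,1.98])"
```

```text
t 4.85 p [ 0.5918 -0.1384  0.1809] [-3.1409e+00  7.0000e-04 -1.4344e+00] f [-2.   5.  -1.7] 0.013782930594304183 29.992601573467255
[240, -0.0, -0.027, 0.006, 0.0, 0.0, 0.0]
[240, -0.0, -0.065, 0.018, 0.0, 0.0, 0.0]
[240, -0.0, -0.102, 0.034, 0.0, 0.0, 0.0]
[240, -0.0, -0.137, 0.053, 0.0, 0.0, 0.0]
[240, -0.0, -0.17, 0.076, 0.0, 0.0, 0.0]
[240, -0.0, -0.201, 0.101, 0.0, 0.0, 0.0]
[240, -0.0, -0.229, 0.13, 0.0, 0.0, 0.0]
[240, -0.0, -0.249, 0.155, 0.0, 0.0, 0.0]
```

>>> jog_arm:
  steps:
    - [[240, 0, -0.027, 0.006, 0, 0, 0], [240, 0, -0.065, 0.018, 0, 0, 0], [240, 0, -0.102, 0.034, 0, 0, 0], [240, 0, -0.137, 0.053, 0, 0, 0], [240, 0, -0.17, 0.076, 0, 0, 0], [240, 0, -0.201, 0.101, 0, 0, 0], [240, 0, -0.229, 0.13, 0, 0, 0], [240, 0, -0.249, 0.155, 0, 0, 0]]

```text
t: 5.65
eef_pos: [0.6532, -0.1296, 0.1409]
ee_rot: [3.141, 0.001, -1.434]
force: [-0.6, 5.8, -3.4]
width: 0.0137
gripper_force: 30.0
```

```bash
python3 -c "
from h import *
arc(1.99,[2.04,2.08,2.1])"
```

```text
t 5.65 p [ 0.6532 -0.1296  0.1409] [ 3.1413e+00  1.1000e-03 -1.4343e+00] f [-0.6  5.8 -3.4] 0.013683580663369995 29.99113619327545
[240, -0.0, -0.011, 0.016, 0.0, 0.0, 0.0]
[240, -0.0, -0.02, 0.03, 0.0, 0.0, 0.0]
[240, -0.0, -0.024, 0.037, 0.0, 0.0, 0.0]
```

>>> jog_arm:
  steps:
    - [[240, 0, -0.011, 0.016, 0, 0, 0], [240, 0, -0.02, 0.03, 0, 0, 0], [240, 0, -0.022, 0.034, 0, 0, 0], [240, 0, -0.022, 0.034, 0, 0, 0]]

```text
t: 6.05
eef_pos: [0.6584, -0.1288, 0.1329]
ee_rot: [3.141, 0.001, -1.434]
force: [-0.0, 5.7, -3.3]
width: 0.014
gripper_force: 30.0
```

Displacement is 173 mm with height back at the start value, so the tray is at its stop. Opening now, then up.

>>> jog_arm:
  steps:
    - [[0, 0, -0.022, 0.034, 0, 0, 0], [0, 0, 0, 0, 0, 0, 0], [0, 0, 0, 0, 0, 0, 0], [0, 0, 0, 0, 0, 0, 0], [0, 0, 0, 0, 0, 0, 0]]

```text
t: 6.55
eef_pos: [0.6584, -0.1299, 0.1345]
ee_rot: [-3.14, -0.0, -1.435]
force: [0.1, 0.5, -0.3]
width: 0.0477
gripper_force: 0.0
```

```bash
python3 -c "
from h import *
p=arm.get_state()['eef_pos']
rows([(p[0],p[1],.26,-1.434),(.55,.05,.30,-1.9)])"
```

```text
t 6.55 p [ 0.6584 -0.1299  0.1345] [-3.1401e+00 -2.0000e-04 -1.4345e+00] f [ 0.1  0.5 -0.3] 0.04773940915131285 0.0
[0, 0.0, 0.0, -0.502, 0.0, 0.0, -0.001]
[0, -0.772, 0.332, -0.662, 0.0, 0.0, 0.593]
```

>>> jog_arm:
  steps:
    - [[0, 0, 0, -0.15, 0, 0, 0], [0, 0, 0, -0.35, 0, 0, 0], [0, 0, 0, -0.502, 0, 0, 0], [0, -0.2, 0.08, -0.58, 0, 0, 0.15], [0, -0.4, 0.18, -0.64, 0, 0, 0.3], [0, -0.6, 0.26, -0.66, 0, 0, 0.45], [0, -0.772, 0.332, -0.662, 0, 0, 0.593], [0, -0.772, 0.332, -0.662, 0, 0, 0.593]]

```text
t: 7.35
eef_pos: [0.5478, 0.0529, 0.3009]
ee_rot: [-3.14, 0.002, -1.902]
force: [-0.1, -0.2, 0.4]
width: 0.0881
gripper_force: 0.0
```

Run:
```python
from h import *
rows([(.489,.375,.25,-2.556)])
snap('scene','s2',None,1.5);snap('side','d2')
A=cv2.imread('pics/s2.png'); B=cv2.imread('pics/d2.png')
r=lambda im,x,y,w,h,s:cv2.resize(im[y:y+h,x:x+w],None,fx=s,fy=s,interpolation=cv2.INTER_CUBIC)
A=r(cv2.resize(A,(512,384)),80,130,160,150,2.5);B=r(B,200,70,160,150,2.5)
cv2.imwrite('pics/c2.png',np.hstack([A,B]))
```

```text
t 7.35 p [0.5478 0.0529 0.3009] [-3.1398e+00  2.5000e-03 -1.9021e+00] f [-0.1 -0.2  0.4] 0.08811006983062476 0.0
[0, -1.142, 0.641, 0.204, 0.0, 0.0, 0.833]
```

View pics/c2.png

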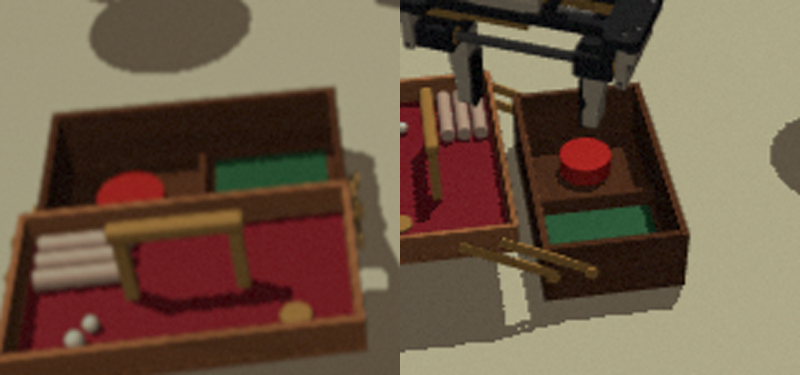

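The scene and side crops show the tray fully back, the red tin in the −y half, and the green pad in the +y half nearer the case. Next I go above the case.

>>> jog_arm:
  steps:
    - [[0, -0.571, 0.32, 0.1, 0, 0, 0.4], [0, -0.9, 0.5, 0.16, 0, 0, 0.65], [0, -0.9, 0.5, 0.16, 0, 0, 0.65], [0, -0.9, 0.5, 0.16, 0, 0, 0.65], [0, -0.9, 0.5, 0.16, 0, 0, 0.65], [0, -0.9, 0.5, 0.16, 0, 0, 0.65]]

```text
t: 8.05
eef_pos: [0.5038, 0.3061, 0.2581]
ee_rot: [-3.142, -0.001, -2.409]
force: [-0.0, -0.7, -0.4]
width: 0.0875
gripper_force: 0.0
```

```bash
python3 -c "
from h import *
rows([(.489,.365,.23,-2.556)])"
```

```text
t 8.05 p [0.5038 0.3061 0.2581] [-3.1415e+00 -1.1000e-03 -2.4086e+00] f [-0.  -0.7 -0.4] 0.08750216523789456 0.0
[0, -0.114, 0.215, 0.112, 0.0, 0.0, 0.188]
```

>>> jog_arm:
  steps:
    - [[0, -0.114, 0.215, 0.05, 0, 0, 0.188], [0, -0.114, 0.215, 0.05, 0, 0, 0.188], [0, -0.114, 0.215, 0.05, 0, 0, 0.188], [0, -0.114, 0.215, 0.05, 0, 0, 0.188]]

```text
t: 8.45
eef_pos: [0.4898, 0.3618, 0.2467]
ee_rot: [-3.141, -0.001, -2.557]
force: [-0.1, -0.3, 0.1]
width: 0.0876
gripper_force: 0.0
```

Run:
```python
from h import *
f=snap('wrist','w2',None,1.5); s=arm.get_state(); print(s['eef_pos'],s['ee_rot'])
```

```text
[0.48990708 0.36150447 0.24705953] [-3.14122594e+00 -1.39400863e-04 -2.55784146e+00]
```

View pics/w2.png

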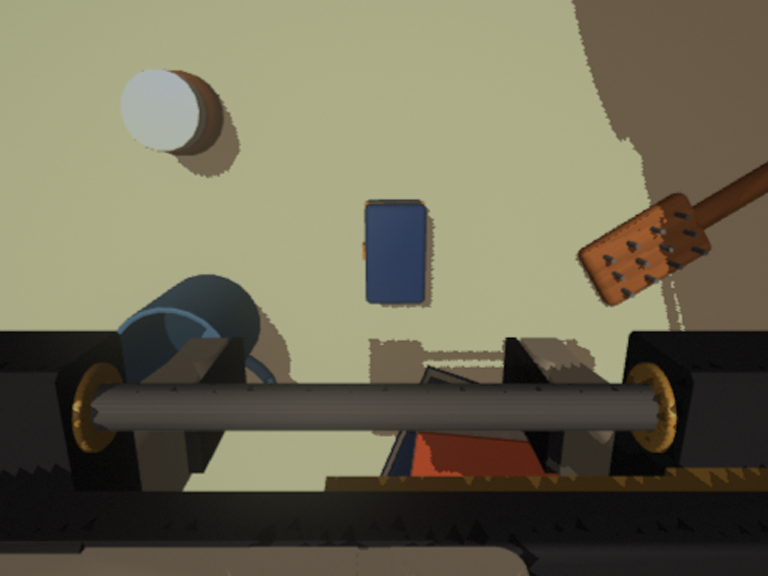

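The wrist view shows the case top from (366,204) to (425,303), nearly aligned with the image axes. The mug's rim edge is at about (220,345) and its handle at (262,368).

Run:
```python
from h import *
f={k:v for k,v in np.load('pics/w2.npz').items()}
b=lambda u,v,z:back(f,(u/1.5,v/1.5),z)[:2]
P=np.array([b(366,205,.042),b(426,204,.042),b(425,303,.042),b(366,302,.042)]); print(P,P.mean(0))
d=(P[2]+P[3]-P[0]-P[1])/2; print(np.linalg.norm(d),np.arctan2(d[1],d[0]), np.linalg.norm(P[1]-P[0]))
c=P.mean(0); ax=np.array([np.cos(.585),np.sin(.585)]); ay=np.array([-ax[1],ax[0]])
for n,p in(('rim',b(222,345,.09)),('handle z.07',b(272,375,.07)),('jar',b(160,110,.05))): print(n,p,(p-c)@ax,(p-c)@ay)
```

```text
[[0.46873465 0.34056177]
 [0.44447376 0.37585584]
 [0.50547307 0.4178527 ]
 [0.52935965 0.38041948]] [0.48701028 0.37867245]
0.07330184361196505 0.5923823767686128 0.042828289352794355
rim [0.59473551 0.30906391] 0.05137402915551044 -0.11751928694861247
handle z.07 [0.6055664  0.34966879] 0.08282586007471451 -0.08964731699876252
jar [0.49114743 0.19140254] -0.09996113348001844 -0.1584137169928589
```

```bash
python3 -c "
from h import *
rows([(.4875,.3785,.12,-2.5516),(.4875,.3785,.016,-2.5516)])"
```

```text
t 8.5 p [0.4899 0.3615 0.2471] [-3.1412e+00 -1.0000e-04 -2.5578e+00] f [-0.6  0.1 -0.3] 0.08740088637113248 0.0
[0, -0.029, 0.062, 0.508, 0.0, 0.0, -0.008]
[0, -0.029, 0.062, 0.924, 0.0, 0.0, -0.008]
```

>>> jog_arm:
  steps:
    - [[0, -0.029, 0.062, 0.15, 0, 0, -0.008], [0, -0.029, 0.062, 0.33, 0, 0, -0.008], [0, -0.029, 0.062, 0.5, 0, 0, -0.008], [0, -0.029, 0.062, 0.66, 0, 0, -0.008], [0, -0.029, 0.062, 0.79, 0, 0, -0.008], [0, -0.029, 0.062, 0.88, 0, 0, -0.008], [0, -0.029, 0.062, 0.922, 0, 0, -0.008], [0, -0.029, 0.062, 0.922, 0, 0, -0.008]]
  newtons: 15

```text
t: 9.3
eef_pos: [0.4869, 0.378, 0.0157]
ee_rot: [-3.141, -0.002, -2.553]
force: [0.5, -0.8, -0.1]
width: 0.0875
gripper_force: 0.0
```

>>> jog_arm:
  steps:
    - [[160, 0, 0, 0, 0, 0, 0], [160, 0, 0, 0, 0, 0, 0], [160, 0, 0, 0, 0, 0, 0], [160, 0, 0, 0, 0, 0, 0], [160, 0, 0, 0, 0, 0, 0], [160, 0, 0, 0, 0, 0, 0], [160, 0, 0, 0, 0, 0, 0]]

```text
t: 10.0
eef_pos: [0.4867, 0.3794, 0.0168]
ee_rot: [-3.142, 0.0, -2.552]
force: [-0.5, -0.5, 3.1]
width: 0.0447
gripper_force: 15.0
```

```bash
python3 -c "
from h import *
p=arm.get_state()['eef_pos']
rows([(p[0],p[1],.2,-2.5516),(.48,.13,.24,-2.8)],160)"
```

```text
t 10.0 p [0.4867 0.3794 0.0168] [-3.1415e+00  1.0000e-04 -2.5519e+00] f [-0.5 -0.5  3.1] 0.04470578525497344 14.999993182718754
[160, 0.0, 0.0, -0.733, 0.0, 0.0, 0.0]
[160, 0.577, -0.814, -0.893, 0.0, 0.0, 0.316]
```

>>> jog_arm:
  steps:
    - [[160, 0, 0, -0.1, 0, 0, 0], [160, 0, 0, -0.25, 0, 0, 0], [160, 0, 0, -0.4, 0, 0, 0], [160, 0, 0, -0.57, 0, 0, 0], [160, 0, 0, -0.74, 0, 0, 0], [160, 0.08, -0.12, -0.85, 0, 0, 0.05], [160, 0.2, -0.28, -0.89, 0, 0, 0.12], [160, 0.29, -0.41, -0.89, 0, 0, 0.17]]
  newtons: 25

```text
t: 10.8
eef_pos: [0.4832, 0.2527, 0.2407]
ee_rot: [3.141, 0.002, -2.687]
force: [1.3, 0.3, -2.2]
width: 0.0449
gripper_force: 25.0
```

```bash
python3 -c "
from h import *
rows([(.4785,-.09,.24,-3.0046)],160)"
```

```text
t 10.8 p [0.4832 0.2527 0.2407] [ 3.1406e+00  2.4000e-03 -2.6869e+00] f [ 1.3  0.3 -2.2] 0.04494607555317867 24.999906197190285
[160, 0.619, -1.223, 0.003, 0.0, 0.0, 0.404]
```

>>> jog_arm:
  steps:
    - [[160, 0.06, -0.12, 0, 0, 0, 0.05], [160, 0.15, -0.28, 0, 0, 0, 0.12], [160, 0.23, -0.46, 0, 0, 0, 0.2], [160, 0.32, -0.63, 0, 0, 0, 0.25], [160, 0.4, -0.79, 0, 0, 0, 0.32], [160, 0.46, -0.91, 0, 0, 0, 0.36], [160, 0.5, -0.98, 0, 0, 0, 0.4], [160, 0.5, -0.98, 0, 0, 0, 0.404]]

```text
t: 11.6
eef_pos: [0.4781, -0.0233, 0.2387]
ee_rot: [3.142, -0.001, -3.007]
force: [0.9, 0.2, -1.3]
width: 0.045
gripper_force: 25.0
```

```bash
python3 -c "
from h import *
rows([(.4785,-.09,.24,-3.0046),(.4785,-.09,.09,-3.0046)],160)"
```

```text
t 11.6 p [ 0.4781 -0.0233  0.2387] [ 3.1416e+00 -9.0000e-04 -3.0068e+00] f [ 0.9  0.2 -1.3] 0.044955758737794636 24.999877586960793
[160, 0.034, -0.264, -0.005, 0.0, 0.0, -0.003]
[160, 0.034, -0.264, 0.595, 0.0, 0.0, -0.003]
```

>>> jog_arm:
  steps:
    - [[160, 0.02, -0.15, 0, 0, 0, -0.003], [160, 0.034, -0.24, 0, 0, 0, -0.003], [160, 0.034, -0.264, 0.05, 0, 0, -0.003], [160, 0.034, -0.264, 0.18, 0, 0, -0.003], [160, 0.034, -0.264, 0.32, 0, 0, -0.003], [160, 0.034, -0.264, 0.45, 0, 0, -0.003], [160, 0.034, -0.264, 0.56, 0, 0, -0.003], [160, 0.034, -0.264, 0.595, 0, 0, -0.003]]

```text
t: 12.4
eef_pos: [0.4774, -0.0873, 0.0871]
ee_rot: [3.141, -0.006, -3.001]
force: [0.8, 0.6, -1.9]
width: 0.045
gripper_force: 25.0
```

Run:
```python
from h import *
rows([(.4785,-.09,.045,-3.0046),(.4785,-.09,.029,-3.0046)],160)
snap('scene','s3');snap('side','d3')
A=cv2.imread('pics/s3.png'); B=cv2.imread('pics/d3.png')
r=lambda im,x,y,w,h,s:cv2.resize(im[y:y+h,x:x+w],None,fx=s,fy=s,interpolation=cv2.INTER_CUBIC)
cv2.imwrite('pics/c3.png',np.hstack([r(A,80,110,160,170,2.5),r(B,200,50,160,170,2.5)]))
```

```text
t 12.4 p [ 0.4774 -0.0873  0.0871] [ 3.1413 -0.0055 -3.0006] f [ 0.8  0.6 -1.9] 0.045016195190662404 24.99990999698639
[160, -0.003, -0.011, 0.168, 0.0, 0.0, 0.005]
[160, -0.003, -0.011, 0.232, 0.0, 0.0, 0.005]
```

View pics/c3.png

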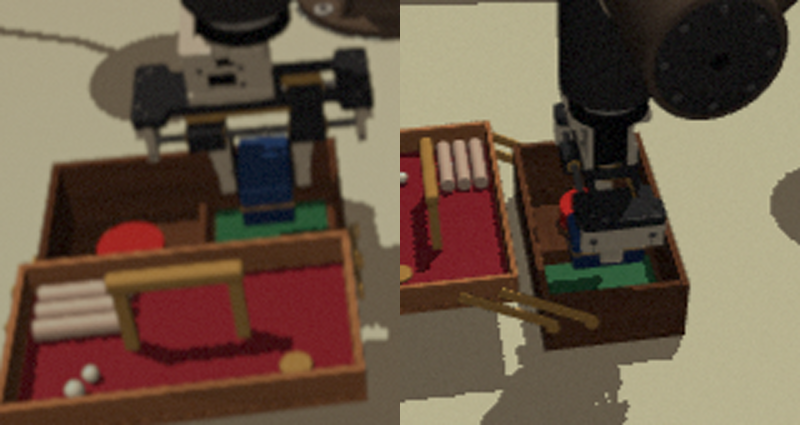

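The crops show the case between the fingers, hanging level over the green pad and clear of the divider and tin. I'm lowering it slowly.

>>> jog_arm:
  steps:
    - [[160, 0, 0, 0.08, 0, 0, 0], [160, 0, 0, 0.14, 0, 0, 0], [160, 0, 0, 0.18, 0, 0, 0], [160, 0, 0, 0.21, 0, 0, 0], [160, 0, 0, 0.23, 0, 0, 0], [160, 0, 0, 0.235, 0, 0, 0], [160, 0, 0, 0.235, 0, 0, 0]]

```text
t: 13.2
eef_pos: [0.48, -0.0877, 0.0318]
ee_rot: [-3.142, 0.0, -3.0]
force: [0.1, -0.3, -2.0]
width: 0.045
gripper_force: 25.0
```

>>> jog_arm:
  steps:
    - [[160, 0, 0, 0.008, 0, 0, 0], [160, 0, 0, 0.016, 0, 0, 0], [160, 0, 0, 0.016, 0, 0, 0]]

```text
t: 13.5
eef_pos: [0.4796, -0.0877, 0.0275]
ee_rot: [3.142, -0.0, -3.001]
force: [-1.1, -0.4, -1.5]
width: 0.045
gripper_force: 25.0
```

>>> jog_arm:
  steps:
    - [[160, 0, 0, 0.004, 0, 0, 0], [160, 0, 0, 0.006, 0, 0, 0], [160, 0, 0, 0.006, 0, 0, 0]]

```text
t: 13.8
eef_pos: [0.4798, -0.0877, 0.0267]
ee_rot: [-3.141, 0.0, -3.0]
force: [-3.6, 0.6, 7.1]
width: 0.0449
gripper_force: 25.0
```

>>> jog_arm:
  steps:
    - [[95, 0, 0, 0, 0, 0, 0], [95, 0, 0, 0, 0, 0, 0], [95, 0, 0, 0, 0, 0, 0], [95, 0, 0, 0, 0, 0, 0], [95, 0, 0, 0, 0, 0, 0]]

```text
t: 14.3
eef_pos: [0.4797, -0.0877, 0.026]
ee_rot: [-3.142, -0.0, -3.0]
force: [0.3, 0.4, 0.1]
width: 0.0551
gripper_force: 0.0
```

>>> jog_arm:
  steps:
    - [[95, 0, 0, -0.05, 0, 0, 0], [95, 0, 0, -0.13, 0, 0, 0], [95, 0, 0, -0.25, 0, 0, 0], [95, 0, 0, -0.4, 0, 0, 0], [95, 0, 0, -0.58, 0, 0, 0], [0, 0, 0, -0.76, 0, 0, 0], [0, 0, 0, -0.9, 0, 0, 0], [0, 0, 0, -0.96, 0, 0, 0]]

```text
t: 15.1
eef_pos: [0.481, -0.0878, 0.2701]
ee_rot: [-3.141, 0.006, -3.0]
force: [0.5, -0.3, -0.4]
width: 0.0738
gripper_force: 0.0
```

Run:
```python
from h import *
rows([(.56,-.11,.27,-2.2),(.6584,-.129,.26,-1.434),(.6584,-.129,.132,-1.434)],0)
snap('scene','s4');snap('side','d4')
A=cv2.imread('pics/s4.png'); B=cv2.imread('pics/d4.png')
r=lambda im,x,y,w,h,s:cv2.resize(im[y:y+h,x:x+w],None,fx=s,fy=s,interpolation=cv2.INTER_CUBIC)
cv2.imwrite('pics/c4.png',np.hstack([r(A,80,110,160,170,2.5),r(B,200,50,160,170,2.5)]))
```

```text
t 15.1 p [ 0.481  -0.0878  0.2701] [-3.1411  0.0057 -3.0002] f [ 0.5 -0.3 -0.4] 0.07378184654637285 0.0
[0, -0.3, -0.133, 0.0, 0.0, 0.0, -1.019]
[0, -0.679, -0.263, 0.04, 0.0, 0.0, -1.994]
[0, -0.679, -0.263, 0.552, 0.0, 0.0, -1.994]
```

View pics/c4.png

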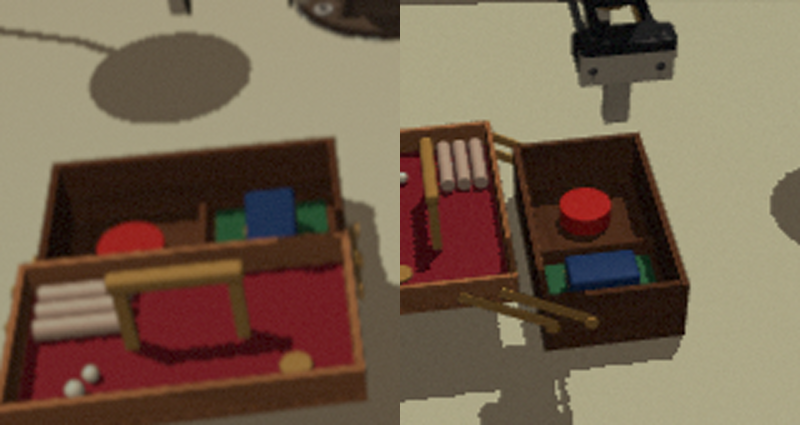

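The case now stands flat on the pad, with the tin untouched. Back to the handle.

>>> jog_arm:
  steps:
    - [[0, -0.15, -0.07, 0, 0, 0, -0.3], [0, -0.3, -0.13, 0, 0, 0, -0.7], [0, -0.3, -0.13, 0, 0, 0, -0.98], [0, -0.3, -0.13, 0, 0, 0, -0.98], [0, -0.3, -0.13, 0, 0, 0, -0.98], [0, -0.3, -0.13, 0, 0, 0, -0.98], [0, -0.3, -0.13, 0, 0, 0, -0.98]]

```text
t: 15.9
eef_pos: [0.5581, -0.1093, 0.2651]
ee_rot: [3.14, -0.001, -2.234]
force: [0.4, -0.1, -0.2]
width: 0.0877
gripper_force: 0.0
```

```bash
python3 -c "
from h import *
rows([(.6584,-.129,.26,-1.434)],0)"
```

```text
t 15.9 p [ 0.5581 -0.1093  0.2651] [ 3.1404e+00 -9.0000e-04 -2.2342e+00] f [ 0.4 -0.1 -0.2] 0.08768511221154461 0.0
[0, -0.185, -0.364, 0.02, 0.0, 0.0, -1.019]
```

>>> jog_arm:
  steps:
    - [[0, -0.09, -0.18, 0.01, 0, 0, -0.3], [0, -0.185, -0.364, 0.02, 0, 0, -0.6], [0, -0.185, -0.364, 0.02, 0, 0, -1], [0, -0.185, -0.364, 0.02, 0, 0, -1], [0, -0.185, -0.364, 0.02, 0, 0, -1], [0, -0.185, -0.364, 0.02, 0, 0, -1], [0, -0.185, -0.364, 0.02, 0, 0, -1]]

```text
t: 16.6
eef_pos: [0.6586, -0.1285, 0.2605]
ee_rot: [3.141, 0.0, -1.448]
force: [0.2, -0.3, -0.2]
width: 0.0878
gripper_force: 0.0
```

```bash
python3 -c "
from h import *
rows([(.6584,-.1295,.132,-1.434)],0)"
```

```text
t 16.6 p [ 0.6586 -0.1285  0.2605] [ 3.1409e+00  2.0000e-04 -1.4484e+00] f [ 0.2 -0.3 -0.2] 0.08779817970774333 0.0
[0, 0.004, 0.001, 0.514, 0.0, 0.0, -0.018]
```

>>> jog_arm:
  steps:
    - [[0, 0.004, 0.001, 0.12, 0, 0, -0.018], [0, 0.004, 0.001, 0.26, 0, 0, -0.018], [0, 0.004, 0.001, 0.38, 0, 0, -0.018], [0, 0.004, 0.001, 0.47, 0, 0, -0.018], [0, 0.004, 0.001, 0.514, 0, 0, -0.018], [240, 0.004, 0.001, 0.514, 0, 0, -0.018], [240, 0.004, 0.001, 0.514, 0, 0, -0.018], [240, 0.004, 0.001, 0.514, 0, 0, -0.018]]
  newtons: 30

```text
t: 17.4
eef_pos: [0.6596, -0.1296, 0.1343]
ee_rot: [-3.139, -0.0, -1.432]
force: [-0.3, -0.1, -0.1]
width: 0.0689
gripper_force: 0.0
```

>>> jog_arm:
  steps:
    - [[240, 0, 0, 0, 0, 0, 0], [240, 0, 0, 0, 0, 0, 0], [240, 0, 0, 0, 0, 0, 0], [240, 0, 0, 0, 0, 0, 0], [240, 0, 0, 0, 0, 0, 0], [240, 0, 0, 0, 0, 0, 0], [240, 0, 0, 0, 0, 0, 0], [240, 0, 0, 0, 0, 0, 0]]

```text
t: 18.2
eef_pos: [0.6585, -0.1296, 0.1325]
ee_rot: [3.141, -0.0, -1.431]
force: [-0.6, -0.8, 0.1]
width: 0.0136
gripper_force: 30.0
```

```bash
python3 -c "
from h import *
arc(2.09,[2.05,1.99,1.91,1.83,1.75,1.67,1.59,1.51])"
```

```text
t 18.2 p [ 0.6585 -0.1296  0.1325] [ 3.1412 -0.     -1.4312] f [-0.6 -0.8  0.1] 0.01359693708139914 29.99913454055786
[240, -0.0, 0.008, -0.014, 0.0, 0.0, 0.0]
[240, -0.0, 0.022, -0.033, 0.0, 0.0, 0.0]
[240, -0.0, 0.042, -0.059, 0.0, 0.0, 0.0]
[240, -0.0, 0.063, -0.082, 0.0, 0.0, 0.0]
[240, -0.0, 0.087, -0.104, 0.0, 0.0, 0.0]
[240, -0.0, 0.112, -0.123, 0.0, 0.0, 0.0]
[240, -0.0, 0.139, -0.141, 0.0, 0.0, 0.0]
[240, -0.0, 0.167, -0.156, 0.0, 0.0, 0.0]
```

>>> jog_arm:
  steps:
    - [[240, 0, 0.008, -0.014, 0, 0, 0], [240, 0, 0.022, -0.033, 0, 0, 0], [240, 0, 0.042, -0.059, 0, 0, 0], [240, 0, 0.063, -0.082, 0, 0, 0], [240, 0, 0.087, -0.104, 0, 0, 0], [240, 0, 0.112, -0.123, 0, 0, 0], [240, 0, 0.139, -0.141, 0, 0, 0], [240, 0, 0.167, -0.156, 0, 0, 0]]

```text
t: 19.0
eef_pos: [0.6167, -0.1356, 0.1721]
ee_rot: [-3.141, -0.0, -1.431]
force: [1.4, -0.5, -2.2]
width: 0.0136
gripper_force: 30.0
```

```bash
python3 -c "
from h import *
arc(1.51,[1.43,1.35,1.27,1.19,1.11,1.03,.95,.87])"
```

```text
t 19.0 p [ 0.6167 -0.1356  0.1721] [-3.1413e+00 -1.0000e-04 -1.4313e+00] f [ 1.4 -0.5 -2.2] 0.013614150001382842 29.99962091445923
[240, -0.0, 0.029, -0.013, 0.0, 0.0, 0.0]
[240, -0.0, 0.059, -0.024, 0.0, 0.0, 0.0]
[240, -0.0, 0.09, -0.032, 0.0, 0.0, 0.0]
[240, -0.0, 0.122, -0.038, 0.0, 0.0, 0.0]
[240, -0.0, 0.153, -0.041, 0.0, 0.0, 0.0]
[240, -0.0, 0.185, -0.042, 0.0, 0.0, 0.0]
[240, -0.001, 0.217, -0.04, 0.0, 0.0, 0.0]
[240, -0.001, 0.249, -0.036, 0.0, 0.0, 0.0]
```

>>> jog_arm:
  steps:
    - [[240, 0, 0.029, -0.013, 0, 0, 0], [240, 0, 0.059, -0.024, 0, 0, 0], [240, 0, 0.09, -0.032, 0, 0, 0], [240, 0, 0.122, -0.038, 0, 0, 0], [240, 0, 0.153, -0.041, 0, 0, 0], [240, 0, 0.185, -0.042, 0, 0, 0], [240, 0, 0.217, -0.04, 0, 0, 0], [240, 0, 0.249, -0.036, 0, 0, 0]]

```text
t: 19.8
eef_pos: [0.555, -0.1444, 0.1809]
ee_rot: [-3.141, -0.0, -1.431]
force: [1.2, -4.1, 1.6]
width: 0.0136
gripper_force: 30.0
```

```bash
python3 -c "
from h import *
arc(.86,[.79,.71,.63,.55,.47,.39,.32,.25])"
```

```text
t 19.8 p [ 0.555  -0.1444  0.1809] [-3.1415e+00 -4.0000e-04 -1.4313e+00] f [ 1.2 -4.1  1.6] 0.013602104822007497 30.00045508146286
[240, -0.0, 0.027, 0.006, 0.0, 0.0, 0.0]
[240, -0.0, 0.058, 0.016, 0.0, 0.0, 0.0]
[240, -0.0, 0.088, 0.027, 0.0, 0.0, 0.0]
[240, -0.0, 0.116, 0.041, 0.0, 0.0, 0.0]
[240, -0.0, 0.144, 0.058, 0.0, 0.0, 0.0]
[240, -0.0, 0.17, 0.076, 0.0, 0.0, 0.0]
[240, -0.0, 0.191, 0.094, 0.0, 0.0, 0.0]
[240, -0.001, 0.212, 0.113, 0.0, 0.0, 0.0]
```

>>> jog_arm:
  steps:
    - [[240, 0, 0.027, 0.006, 0, 0, 0], [240, 0, 0.058, 0.016, 0, 0, 0], [240, 0, 0.088, 0.027, 0, 0, 0], [240, 0, 0.116, 0.041, 0, 0, 0], [240, 0, 0.144, 0.058, 0, 0, 0], [240, 0, 0.17, 0.076, 0, 0, 0], [240, 0, 0.191, 0.094, 0, 0, 0], [240, 0, 0.212, 0.113, 0, 0, 0]]

```text
t: 20.6
eef_pos: [0.5011, -0.1521, 0.1515]
ee_rot: [3.139, -0.0, -1.432]
force: [-1.2, -7.3, -1.9]
width: 0.0136
gripper_force: 30.0
```

```bash
python3 -c "
from h import *
arc(.245,[.21,.17,.13,.09,.06,.03,.01,0])"
```

```text
t 20.6 p [ 0.5011 -0.1521  0.1515] [ 3.1386e+00 -2.0000e-04 -1.4317e+00] f [-1.2 -7.3 -1.9] 0.013633962536141204 30.001581609249115
[240, -0.0, 0.01, 0.01, 0.0, 0.0, 0.0]
[240, -0.0, 0.02, 0.022, 0.0, 0.0, 0.0]
[240, -0.0, 0.03, 0.035, 0.0, 0.0, 0.0]
[240, -0.0, 0.039, 0.048, 0.0, 0.0, 0.0]
[240, -0.0, 0.046, 0.058, 0.0, 0.0, 0.0]
[240, -0.0, 0.053, 0.068, 0.0, 0.0, 0.0]
[240, -0.0, 0.057, 0.075, 0.0, 0.0, 0.0]
[240, -0.0, 0.059, 0.078, 0.0, 0.0, 0.0]
```

>>> jog_arm:
  steps:
    - [[240, 0, 0.01, 0.01, 0, 0, 0], [240, 0, 0.02, 0.022, 0, 0, 0], [240, 0, 0.03, 0.035, 0, 0, 0], [240, 0, 0.039, 0.048, 0, 0, 0], [240, 0, 0.046, 0.058, 0, 0, 0], [240, 0, 0.053, 0.068, 0, 0, 0], [240, 0, 0.057, 0.074, 0, 0, 0], [240, 0, 0.057, 0.074, 0, 0, 0]]

```text
t: 21.4
eef_pos: [0.4871, -0.1541, 0.1326]
ee_rot: [3.138, -0.0, -1.432]
force: [-0.3, -8.9, -3.5]
width: 0.0138
gripper_force: 30.0
```

>>> jog_arm:
  steps:
    - [[240, 0, 0.002, 0.003, 0, 0, 0], [240, 0, 0.003, 0.006, 0, 0, 0], [240, 0, 0.003, 0.006, 0, 0, 0]]

```text
t: 21.7
eef_pos: [0.4871, -0.1542, 0.1324]
ee_rot: [3.14, -0.001, -1.431]
force: [-3.0, -8.3, 6.1]
width: 0.0139
gripper_force: 30.0
```

Seated: the force reversed to +6 N with no further travel. Release and lift clear.

>>> jog_arm:
  steps:
    - [[0, 0, 0, 0, 0, 0, 0], [0, 0, 0, 0, 0, 0, 0], [0, 0, 0, 0, 0, 0, 0], [0, 0, 0, 0, 0, 0, 0], [0, 0, 0, 0, 0, 0, 0], [0, 0, 0, 0, 0, 0, 0]]

```text
t: 22.3
eef_pos: [0.4883, -0.1534, 0.1322]
ee_rot: [3.142, 0.0, -1.431]
force: [0.2, -0.3, 0.3]
width: 0.0562
gripper_force: 0.0
```

>>> jog_arm:
  steps:
    - [[0, 0, 0, -0.06, 0, 0, 0], [0, 0, 0, -0.2, 0, 0, 0], [0, 0, 0, -0.35, 0, 0, 0], [0, 0, 0, -0.5, 0, 0, 0], [0, 0, 0, -0.6, 0, 0, 0], [0, 0, 0, -0.64, 0, 0, 0], [0, 0, 0, -0.64, 0, 0, 0], [0, 0, 0, -0.64, 0, 0, 0]]

```text
t: 23.1
eef_pos: [0.4878, -0.1533, 0.291]
ee_rot: [3.14, 0.001, -1.431]
force: [0.1, 0.3, -0.8]
width: 0.0875
gripper_force: 0.0
```

Run:
```python
from h import *
snap('scene','s5');snap('side','d5')
A=cv2.imread('pics/s5.png'); B=cv2.imread('pics/d5.png')
cv2.imwrite('pics/c5.png',cv2.resize(np.hstack([A[100:300,60:460],B[60:360,190:440][:200]]),(800,246)) if 0 else np.hstack([cv2.resize(A[100:300,60:460],(400,200)),cv2.resize(B[80:360,190:440],(400,448))[:448]][1:]+[cv2.copyMakeBorder(A[100:300,60:460],0,248,0,0,cv2.BORDER_CONSTANT)]))
```

```text
(no output)
```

View pics/c5.png

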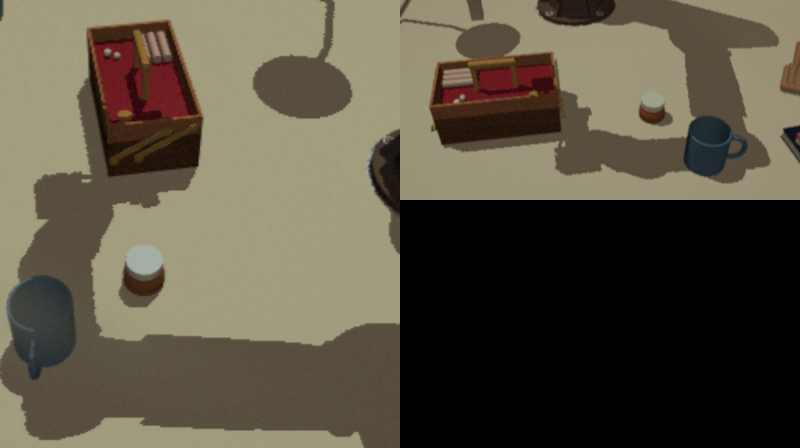

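Both views show the box fully closed, and the jar and mug standing where they were.

```bash
python3 -c "
from station import arm
print(arm.job_done())"
```

```text
the job is handed in; nothing more can be done
None
```

The watch case is flat and right way up on the green pad, the tray was lowered gently until the box was fully closed, the red tin was left alone, the jar and mug are where they were, and the job was handed in at about 23 s.

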